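# Unscrew the winged lid of the chocolate-pearl canister

## Task

Unscrew the copper winged lid from the steel canister of chocolate pearls: turn it anticlockwise by its wings until the thread lets go, without forcing it, then lift it straight off and set it down gently, open side down, on the middle of the dark wooden board. Leave the bowl, the praline tray and the gold bar where they are.

Things in the scene. Friction and masses are not known exactly. Their poses are not given: they have to be found in the camera images.
- lid: Copper screw lid, 0.25 kg: round cap 76 mm in diameter, 53 mm high, with two wings, one along its +x and one along its -x. Origin at the centre of its open underside, z up along its axis. It starts screwed home, origin 74 mm above the counter. Seen from above, anticlockwise turning raises it 8 mm a turn; it turns easily (1 to 4 N on a wing) and stays where it is left.
- lid_wing (a point): Middle of the wing on the lid's +x side, 72 mm from the axis, 26 mm above the lid's origin; the other wing is its mirror image. Each wing reaches from the cap out to 88 mm from the axis, is 12 mm thick and stands 12 to 40 mm above the lid's origin; its upright flat sides can be pushed round with closed fingertips from above.
- lid_knob (a point): Middle of the dark wooden round knob on the lid's top, the place to grip for lifting: on the lid's axis, 65 mm above its origin. The knob is 26 mm in diameter and spans 53 to 77 mm above the lid's origin.
- canister: Steel canister fixed to the counter, brown band, body 90 mm in diameter and 71 mm high on a 112 mm foot plate 9 mm thick. Origin at the centre of its underside, z up.
- neck (a point): Centre of the top of the canister's threaded neck, 122 mm above the counter, hidden in the lid at first. Right-handed thread, 62 mm across, pitch 8 mm: the lid is free after 2.5 turns (20 mm of rise) and rests loosely on the thread's end. Up to a third of a turn more is harmless; farther it may tip and catch. Pulled earlier it jams. Clear of the neck once the lid's origin is 122 mm up.
- board: Dark wooden board fixed to the counter, 180 x 180 x 14 mm, origin at the centre of its underside (its top is 14 mm above). The lid goes on its middle.
- praline_tray: Bystander: clear tray 114 x 182 mm with milk chocolate pralines, 29 mm high, origin at the centre of its underside. Leave alone.
- bowl: Bystander: white bowl, 120 mm in diameter, 55 mm high, origin at the centre of its underside. Leave alone.
- gold_bar: Bystander: gold-wrapped bar 50 x 120 x 22 mm, origin at the centre of its underside. Leave alone.

How it is judged:
By the outcome, as a careful person would: the job done as asked, in the order asked, and still so for the second after the job is handed in, with the robot touching nothing.
It also fails if it takes over 72 s, if anything falls off the work surface, if the arm or the gripper's body presses on something with over 40 N, if the wrist force passes 120 N, or if a joint passes its speed limit or range.

## Robot

A 7-joint arm with a two-finger parallel gripper is mounted at the origin on the work surface. World frame = base frame: x ahead of the robot, y to its left, z up, the work surface at z = 0. Lengths are in m, angles in rad, forces in N, time in s.
With the tool pointing down it reaches from about 0.425 to 0.875 m from the base axis. Payload 4.7 kg.
Tool frame: the origin (TCP) lies midway between the tips of the shut fingers; the grasp point (between the pads) lies 19 mm behind it (ctrl.grip_point_offset is the distance from the TCP to the grasp point, in m); z points along the fingers, y is the line along which they close (so a half turn about z gives the same grasp; the last joint's range is limited). The gripper opens to 87 mm and grips with 3 to 60 N. Pads are 19 mm wide; open, the fingers measure 117 mm over their backs; the gripper's body (75 mm by 190 mm) begins 51 mm behind the grasp point.
Start: joints at [-1.256, 0.321, -0.07, 1.45, 0.023, 1.371, -0.057], TCP at [0.193, 0.621, 0.223] pointing down, gripper open.
Joint ranges: [-2.86, 2.86], [-0.3, 2.09], [-1.38, 1.24], [0.06, 2.45], [-1.56, 4.7], [0.09, 2.05], [-2.69, 2.69]. Speed limits (rad/s): [2.57, 2.57, 3.14, 3.14, 3.14, 3.14, 3.14].

## Interface

Orientations are given as a rotation vector (axis times angle).
In Python, from bench import ctrl gives the robot as it stands.
- The arm moves only by the tool move_arm, never from a script. Its argument "increments" is text: rows parted by semicolons, each of 7 numbers parted by spaces: the shift along the world's x, y, z in mm, then the turn, a rotation vector about the world's x, y, z in degrees, then the closure in counts, from 0 (fully open) to 255 (shut). A call has exactly 8 rows; each row shifts and turns the commanded pose from where the row before left it; what a row does not reach is not made up. A row lasts 1/12 s, in which the tool goes at most 41.7 mm and 7.16 degrees, less where a joint would pass 70% of its speed; a pose out of reach is approached as far as the arm can. A call with a gripper value outside its range is refused whole. The fingers move at their own pace and stop on an object; "grip_force" is the grip in N (left out, the last holds). Time passes only in rows, so rows that do not move let the fingers close, or fill a call up. It gives the time, the measured TCP pose, the force, the opening and the grip force at its end, in the units of the state.
- ctrl.get_state(): the state, without advancing time (a new reading comes with each control period).
- ctrl.get_image(name): name is "side" or "top"; returns a dict with "frame" (384x512x3 uint8, red, green, blue), "depth" (384x512 float32, m along the optical axis (not along the pixel's ray), 0 where there is no reading), "fx", "fy", "cx", "cy" (pixels), "position" and "orientation" of the camera in the world. Camera axes: x right, y down, z forward; pixel columns grow to the right and rows downward; lengths in m; the calibration is good to about 2 mm. A picture is of the moment at which its call begins.
- ctrl.close_job(): hands the job in; it is judged then, once.
Trained networks look in a picture, given as the dict that the camera call returned (one of the last four; its "shot" number tells which), for a name from the list of things; names that differ only in an ending like _2 or _b are one class to them, and where a whole thing is asked for, a point or a joint stands for the part that bears it (a point fixed in the world has none). Each returns a list of dicts, best first, with "score" (0 to 1); they miss things now and then, are a little off and sometimes report something else, mostly with a low value. They report only what shows in the picture. A call takes as long as a camera call.
- ctrl.find_in(target, picture): "centre" ([x, y, z] in m, in world coordinates, good to about 4 mm: the middle of the surface that is visible of it).
- ctrl.silhouettes(target, picture): "region" (384x512 bool, what is visible of it).
The state is a dict: "time": time; "joint_positions": joint angles; "qd": joint speeds; "joint_torque": joint torques, N m; "position": TCP position; "tool_rot": TCP orientation; "ft_force": force on the tool from outside, world axes, zero at the start; "torque": the same for the moment, N m; "grip_width": opening from 0.0 (shut) to 1.0 (fully open); "grip_force": force on a finger pad.
Only numpy, scipy, OpenCV 4.12 (cv2) and the standard library are available. Lean on these libraries where they do the work, as an engineer would, in place of code of your own. Each camera call takes 0.05 s, during which the arm holds its last target. There are 200 camera calls.

## Working session

There is one attempt and no reset: what is moved stays moved. The work goes in short steps, Python scripts to look and compute and a tool call to move; the robot and the scene stay as the last step left them, time stands still between calls to the robot, and variables do not carry over. Pictures are saved under pics/ and viewed, at most 10 in all, crops included, and the job is handed in when it is done.

Besides the shell and the picture viewer there is one more tool, called after "Call:" as a command line: name --argument value ..., lists and objects as JSON in quotes. move_arm: Moves the arm, as the interface text tells. Its arguments: {"type":"object","properties":{"increments":{"type":"string"},"grip_force":{"type":"number"}},"required":["increments"]}

```bash
mkdir -p pics
cat > h.py <<'E'
import numpy as np,cv2
from scipy.spatial.transform import Rotation as R
from bench import ctrl
def save(p,n): cv2.imwrite('pics/'+n,cv2.cvtColor(p['frame'],cv2.COLOR_RGB2BGR))
def rot(o):
    o=np.array(o,float)
    return R.from_rotvec(o).as_matrix() if o.shape==(3,) else (o if o.shape==(3,3) else R.from_quat(o).as_matrix())
def cloud(p,m=None):
    d=p['depth']; v,u=np.nonzero((d>0)&(m if m is not None else True)); z=d[v,u]
    c=np.c_[(u-p['cx'])/p['fx']*z,(v-p['cy'])/p['fy']*z,z]
    return c@rot(p['orientation']).T+p['position']
E
python3 - <<'E'
from h import *
s=ctrl.get_state();print(s['position'],s['tool_rot'],s['ft_force'],s['time'],ctrl.grip_point_offset)
ims=[]
for n in('top','side'):
    p=ctrl.get_image(n);ims.append(p['frame']);print(n,p['position'],p['orientation'])
    for t in('lid','lid_wing','lid_knob','canister','board','bowl','praline_tray','gold_bar'):
        print(t,[(np.round(r['centre'],3),round(r['score'],2)) for r in ctrl.find_in(t,p)[:2]])
    for r in ctrl.silhouettes('lid',p)[:1]:
        c=cloud(p,r['region']); 
        for lo,hi in((.08,.118),(.12,.13),(.135,.155)):
            q=c[(c[:,2]>lo)&(c[:,2]<hi)]
            if len(q): print(lo,len(q),q.min(0).round(3),q.max(0).round(3),q.mean(0).round(3))
        q=c[(c[:,2]>.09)&(c[:,2]<.118)]
        k=c[c[:,2]>.14].mean(0);w=q-k;w=w[np.hypot(w[:,0],w[:,1])>.05]
        a=2*np.arctan2(w[:,1],w[:,0]);print('ang',np.degrees(np.arctan2(np.sin(a).mean(),np.cos(a).mean())/2))
    for r in ctrl.silhouettes('board',p)[:1]:
        c=cloud(p,r['region']);print('board',c.min(0),c.max(0),cv2.minAreaRect(c[:,:2].astype(np.float32)*1000))
cv2.imwrite('pics/a.png',cv2.resize(cv2.cvtColor(np.vstack(ims),cv2.COLOR_RGB2BGR),(400,600),interpolation=cv2.INTER_AREA))
E
```

```text
[0.19247723 0.6202664  0.22144475] [-4.70644183e-01 -3.10597073e+00  3.04398720e-03] [-0.72800729  0.77578329 -0.15924757] 0.0 0.0187
top [0.55645489 0.00650631 1.07785862] [-2.14705798  2.20968574 -0.09136083]
lid [(array([ 0.548, -0.167,  0.128]), 0.84)]
lid_wing [(array([ 0.546, -0.175,  0.127]), 0.73)]
lid_knob [(array([ 0.546, -0.169,  0.124]), 0.64)]
canister [(array([ 0.539, -0.141,  0.008]), 0.7)]
board [(array([0.531, 0.146, 0.013]), 0.65), (array([ 0.546, -0.174,  0.126]), 0.34)]
bowl [(array([0.688, 0.353, 0.027]), 0.94)]
praline_tray [(array([ 0.76 , -0.001,  0.008]), 0.92)]
gold_bar [(array([ 0.683, -0.347,  0.026]), 0.93)]
0.08 324 [ 0.482 -0.228  0.081] [ 0.615 -0.116  0.118] [ 0.549 -0.166  0.108]
0.12 733 [ 0.51  -0.208  0.12 ] [ 0.582 -0.137  0.13 ] [ 0.547 -0.172  0.125]
0.135 118 [ 0.535 -0.188  0.135] [ 0.559 -0.162  0.153] [ 0.548 -0.173  0.148]
ang 39.521808342361126
board [ 0.48158098 -0.23043205 -0.0047611 ] [ 0.612824   -0.11818255  0.15312279] ((546.8958740234375, -174.52098083496094), (144.2415008544922, 97.96202850341797), 73.40118408203125)
side [ 0.2728
[... 238 characters left out ...]
  0.128]), 0.71)]
canister [(array([ 0.527, -0.212,  0.025]), 0.98)]
board [(array([0.525, 0.133, 0.013]), 0.75)]
bowl [(array([0.688, 0.364, 0.032]), 0.67)]
praline_tray [(array([ 0.757, -0.021,  0.011]), 0.56)]
gold_bar [(array([ 0.676, -0.358,  0.021]), 0.72)]
0.08 465 [ 0.475 -0.237  0.081] [ 0.612 -0.12   0.118] [ 0.533 -0.197  0.106]
0.12 580 [ 0.507 -0.216  0.12 ] [ 0.582 -0.139  0.13 ] [ 0.543 -0.182  0.127]
0.135 116 [ 0.532 -0.191  0.135] [ 0.557 -0.165  0.155] [ 0.543 -0.18   0.148]
ang 39.64313583990109
board [ 0.42214633  0.03511471 -0.00388573] [0.63993537 0.25740865 0.02148725] ((534.25537109375, 145.01710510253906), (189.3279571533203, 184.14244079589844), 14.419026374816895)
```

View pics/a.png

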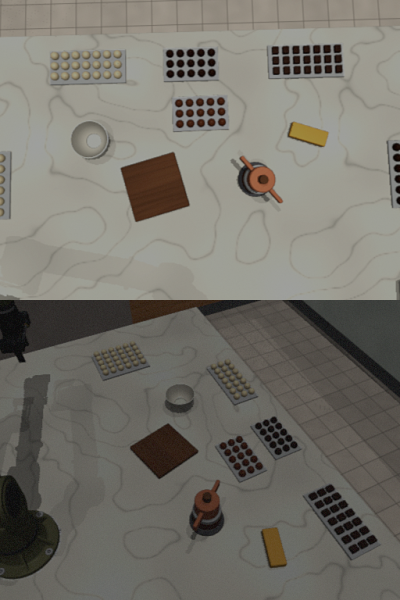

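The picture shows the lid at about (262,180) of the top half, with its wings at about 40° in the world frame. The board is at (155,187). The axis is near (0.5455, -0.175) and the heights match the given sizes, so I'm moving in behind the +40° wing.

Call:
move_arm --increments "25 -32 0 0 0 -3.75 255;25 -32 0 0 0 -3.75 255;25 -32 0 0 0 -3.75 255;25 -32 0 0 0 -3.75 255;25 -32 0 0 0 -3.75 255;25 -32 0 0 0 -3.75 255;25 -32 0 0 0 -3.75 255;25 -32 0 0 0 -3.75 255" --grip_force 20

```text
time: 1.77
position: [0.3936, 0.3631, 0.223]
tool_rot: [1.263, 2.876, 0.001]
ft_force: [0.3, 0.1, -0.4]
grip_width: 0.481
grip_force: 0.0
```

Call:
move_arm --increments "14 -33 0 0 0 -3.75 255;14 -33 0 0 0 -3.75 255;14 -33 0 0 0 -3.75 255;14 -33 0 0 0 -3.75 255;14 -33 0 0 0 -3.75 255;14 -33 0 0 0 -3.75 255;14 -33 0 0 0 -3.75 255;14 -33 0 0 0 -3.75 255"

```text
time: 2.43
position: [0.505, 0.0991, 0.223]
tool_rot: [1.964, 2.451, 0.002]
ft_force: [0.1, 0.0, -0.3]
grip_width: 0.011
grip_force: 0.0
```

Call:
move_arm --increments "14 -33 0 0 0 -3.75 255;14 -33 0 0 0 -3.75 255;14 -33 0 0 0 -3.75 255;14 -33 0 0 0 -3.75 255;14 -33 0 0 0 -3.75 255;14 -33 0 0 0 -3.75 255;14 -33 0 0 0 -3.75 255;14 -33 0 0 0 -3.75 255"

```text
time: 3.1
position: [0.6172, -0.1645, 0.2228]
tool_rot: [2.531, 1.86, 0.001]
ft_force: [0.4, 0.1, 0.6]
grip_width: 0.003
grip_force: 0.0
```

Call:
move_arm --increments "0 0 -20 0 0 0 255;0 0 -20 0 0 0 255;0 0 -20 0 0 0 255;0 0 -20 0 0 0 255;0 0 -16 0 0 0 255;0 0 -14 0 0 0 255;0 0 -10 0 0 0 255;0 0 -6 0 0 0 255"

```text
time: 3.77
position: [0.6162, -0.1629, 0.0953]
tool_rot: [-2.528, -1.863, 0.001]
ft_force: [0.4, -0.3, -1.3]
grip_width: 0.003
grip_force: 0.0
```

Run:
```python
from h import *
print(ctrl.get_state()['position'])
p=ctrl.get_image('side');save(p,'b.png')
im=cv2.imread('pics/b.png')
M=rot(p['orientation']);c=(np.array([.546,-.175,.1])-p['position'])@M;u=int(c[0]/c[2]*p['fx']+p['cx']);v=int(c[1]/c[2]*p['fy']+p['cy'])
cv2.imwrite('pics/b.png',cv2.resize(im[max(v-75,0):v+75,max(u-75,0):u+75],(500,500)))
r=ctrl.silhouettes('board',p)[0]['region'];print([cv2.minAreaRect(q[:,:2].astype(np.float32)*1000) for c in [cloud(p,r)] for q in [c[(c[:,2]>.009)&(c[:,2]<.018)]]])
p=ctrl.get_image('top');r=max(ctrl.silhouettes('board',p),key=lambda r:abs(cloud(p,r['region'])[:,2].mean()<.05))['region'];c=cloud(p,r);print(cv2.minAreaRect(c[:,:2].astype(np.float32)*1000),c[:,2].mean())
a=np.radians(np.arange(10,380,10));P=np.round(72*np.c_[np.cos(a),np.sin(a)]).astype(int)
for i,d in enumerate(np.diff(P,axis=0)): print(10*(i+1),'%d %d'%tuple(d),end=' | ')
```

```text
[ 0.61616439 -0.162901    0.09529382]
[((530.9156494140625, 143.761474609375), (180.82647705078125, 182.42340087890625), 15.060749053955078)]
((533.0242309570312, 148.7903289794922), (179.01217651367188, 183.01841735839844), 15.69383430480957) 0.01259179391092363
10 -3 12 | 20 -6 11 | 30 -7 10 | 40 -9 9 | 50 -10 7 | 60 -11 6 | 70 -12 3 | 80 -13 1 | 90 -13 -1 | 100 -12 -3 | 110 -11 -6 | 120 -10 -7 | 130 -9 -9 | 140 -7 -10 | 150 -6 -11 | 160 -3 -12 | 170 -1 -13 | 180 1 -13 | 190 3 -12 | 200 6 -11 | 210 7 -10 | 220 9 -9 | 230 10 -7 | 240 11 -6 | 250 12 -3 | 260 13 -1 | 270 13 1 | 280 12 3 | 290 11 6 | 300 10 7 | 310 9 9 | 320 7 10 | 330 6 11 | 340 3 12 | 350 1 13 | 360 -1 13 |
```

View pics/b.png

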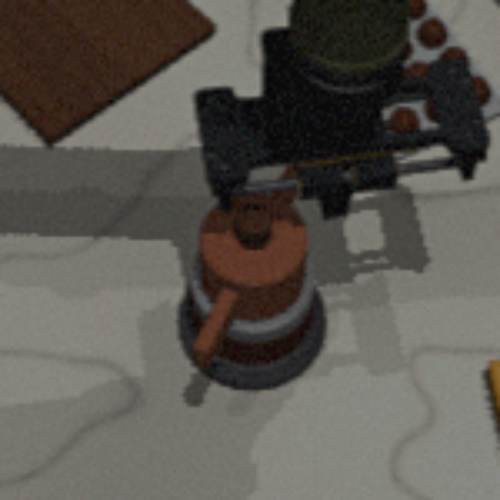

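The shut fingers sit at about (335,195) in the crop, behind the far wing at (290,180) and clear of the cap. I'll start with a gentle push.

Call:
move_arm --increments "-1 6 0 0 0 0 255;-2 6 0 0 0 0 255;-3 6 0 0 0 0 255;-3 5 0 0 0 0 255;-3 5 0.2 0 0 0 255;-4 5 0.2 0 0 0 255;-4 5 0.2 0 0 0 255;-5 4 0.2 0 0 0 255"

```text
time: 4.63
position: [0.5913, -0.1204, 0.0975]
tool_rot: [2.529, 1.864, 0.0]
ft_force: [-0.6, -0.7, -1.2]
grip_width: 0.002
grip_force: 0.1
```

Call:
move_arm --increments "-10 7 0.2 0 0 0 255;-11 6 0.2 0 0 0 255;-12 3 0.2 0 0 0 255;-13 1 0.2 0 0 0 255;-13 -1 0.2 0 0 0 255;-12 -3 0.2 0 0 0 255;-11 -6 0.2 0 0 0 255;-10 -7 0.2 0 0 0 255"

```text
time: 5.3
position: [0.499, -0.121, 0.0991]
tool_rot: [2.528, 1.865, 0.002]
ft_force: [0.0, -0.3, 0.7]
grip_width: 0.001
grip_force: 0.4
```

```bash
cat >> h.py <<'E'
def lid(k=(.5455,-.175),n=('top','side')):
    for x in n:
        p=ctrl.get_image(x)
        for r in ctrl.silhouettes('lid',p)[:1]:
            c=cloud(p,r['region']);h=c[:,2]
            w=c-np.r_[k,0];rr=np.hypot(w[:,0],w[:,1]);s=(rr>.05)&(rr<.09)&(h>.08)&(h<.15)
            t=rr<.011
            print(x,'wing angs',np.histogram(np.degrees(np.arctan2(w[s,1],w[s,0])),bins=36,range=(-180,180))[0],'ztop',np.percentile(h,99).round(4),'wing z',np.percentile(h[s],95).round(4) if s.any() else None)
        save(p,x+'.png')
E
python3 - <<'E'
from h import *
lid();print(ctrl.get_state()['position'],ctrl.get_state()['ft_force'])
E
```

```text
top wing angs [ 0  0  0  0  0  0  0  0  0  0  0  0  0  2 99  6  0  0  0  0  0  0  0  0
  0  0  0  0  0  0  0  0  0  0  0  0] ztop 0.1518 wing z 0.1157
side wing angs [  0   0   0   0   0   0   0   0   0   0   0   0   0  68  88   1   0   0
   0   0   0   0   0   0   0   0   0   0   0   0   0   0  33 113   0   0] ztop 0.1537 wing z 0.1179
[ 0.49954747 -0.12141499  0.09912856] [ 0.28540682 -0.008337    0.18574002]
```

The far wing is at about -37°, so the pushed one is near 145° with the finger about 15° behind it. Forces are tiny, so I'm continuing.

Call:
move_arm --increments "-9 -9 0.2 0 0 0 255;-7 -10 0.2 0 0 0 255;-6 -11 0.2 0 0 0 255;-3 -12 0.2 0 0 0 255;-1 -13 0.2 0 0 0 255;1 -13 0.2 0 0 0 255;3 -12 0.2 0 0 0 255;6 -11 0.2 0 0 0 255"

```text
time: 6.17
position: [0.482, -0.214, 0.1005]
tool_rot: [-2.53, -1.86, 0.001]
ft_force: [-0.5, 1.6, 0.1]
grip_width: 0.006
grip_force: 0.4
```

Call:
move_arm --increments "7 -10 0.2 0 0 0 255;9 -9 0.2 0 0 0 255;10 -7 0.2 0 0 0 255;11 -6 0.2 0 0 0 255;12 -3 0.2 0 0 0 255;13 -1 0.2 0 0 0 255;13 1 0.2 0 0 0 255;12 3 0.2 0 0 0 255"

```text
time: 6.83
position: [0.5693, -0.2464, 0.1018]
tool_rot: [-2.531, -1.86, 0.004]
ft_force: [-0.2, 0.3, -0.3]
grip_width: 0.007
grip_force: 0.3
```

Call:
move_arm --increments "11 6 0.2 0 0 0 255;10 7 0.2 0 0 0 255;9 9 0.2 0 0 0 255;7 10 0.2 0 0 0 255;6 11 0.2 0 0 0 255;3 12 0.2 0 0 0 255;1 13 0.2 0 0 0 255;-1 13 0.2 0 0 0 255"

```text
time: 7.5
position: [0.6169, -0.1617, 0.1039]
tool_rot: [2.528, 1.864, 0.0]
ft_force: [0.3, -1.4, -0.6]
grip_width: 0.009
grip_force: 0.5
```

Run:
```python
from h import *
lid();s=ctrl.get_state();print(s['position'],s['ft_force'],s['joint_positions'])
```

```text
side wing angs [ 0  0 45 97  0  0  0  0  0  0  0  0  0  0  0  0  0  0  0  0 15  5  0  0
  0  0  0  0  0  0  0  0  0  0  0  0] ztop 0.1602 wing z 0.123
[ 0.61669403 -0.16200565  0.1039867 ] [-0.21661618 -0.26516425 -0.05070282] [-0.32676968  0.44023657  0.69477745  1.64720385 -0.30243658  1.16398713
  0.14278695]
```

Call:
move_arm --increments "-3 12 0.2 0 0 0 255;-6 11 0.2 0 0 0 255;-7 10 0.2 0 0 0 255;-9 9 0.2 0 0 0 255;-10 7 0.2 0 0 0 255;-11 6 0.2 0 0 0 255;-12 3 0.2 0 0 0 255;-13 1 0.2 0 0 0 255"

```text
time: 8.37
position: [0.5452, -0.1022, 0.1055]
tool_rot: [2.527, 1.866, 0.002]
ft_force: [1.4, -0.3, 0.5]
grip_width: 0.004
grip_force: 0.5
```

Call:
move_arm --increments "-13 -1 0.2 0 0 0 255;-12 -3 0.2 0 0 0 255;-11 -6 0.2 0 0 0 255;-10 -7 0.2 0 0 0 255;-9 -9 0.2 0 0 0 255;-7 -10 0.2 0 0 0 255;-6 -11 0.2 0 0 0 255;-3 -12 0.2 0 0 0 255"

```text
time: 9.03
position: [0.4737, -0.1641, 0.107]
tool_rot: [-2.529, -1.863, -0.001]
ft_force: [0.8, 0.7, 0.0]
grip_width: 0.007
grip_force: 0.8
```

Call:
move_arm --increments "-1 -13 0.2 0 0 0 255;1 -13 0.2 0 0 0 255;3 -12 0.2 0 0 0 255;6 -11 0.2 0 0 0 255;7 -10 0.2 0 0 0 255;9 -9 0.2 0 0 0 255;10 -7 0.2 0 0 0 255;11 -6 0.2 0 0 0 255"

```text
time: 9.7
position: [0.5194, -0.2459, 0.1081]
tool_rot: [-2.53, -1.86, 0.003]
ft_force: [-1.2, 0.8, -0.2]
grip_width: 0.007
grip_force: 0.6
```

Call:
move_arm --increments "12 -3 0.2 0 0 0 255;13 -1 0.2 0 0 0 255;13 1 0.2 0 0 0 255;12 3 0.2 0 0 0 255;11 6 0.2 0 0 0 255;10 7 0.2 0 0 0 255;9 9 0.2 0 0 0 255;7 10 0.2 0 0 0 255"

```text
time: 10.37
position: [0.6082, -0.2118, 0.1101]
tool_rot: [2.529, 1.863, -0.001]
ft_force: [-0.2, -1.3, 0.4]
grip_width: 0.004
grip_force: 0.6
```

Run:
```python
from h import *
lid();s=ctrl.get_state();print(s['position'],s['ft_force'],s['joint_positions'])
```

```text
top wing angs [ 0  0  0  0  0  0  0  0  0  0  0  0  0  0  0  0  0  0  0  0  0  0  0  0
  0  0  0  0  0  0  0  0  0 61 41  0] ztop 0.1512 wing z 0.1278
side wing angs [  0   0   0   0   0   0   0   0   0   0   0   0   0   0   0   0   0   0
   0   0   0   0   0   0   0   0   0   0   0   0   0   0   0   0  43 104] ztop 0.1848 wing z 0.1302
[ 0.60789425 -0.21137069  0.11025418] [-0.0962314  -0.69975614 -0.03577568] [-0.28182653  0.46113131  0.74798335  1.6265403  -0.33279928  1.18551358
  0.24136563]
```

Call:
move_arm --increments "6 11 0.2 0 0 0 255;3 12 0.2 0 0 0 255;1 13 0.2 0 0 0 255;-1 13 0.2 0 0 0 255;-3 12 0.2 0 0 0 255;-6 11 0.2 0 0 0 255;-7 10 0.2 0 0 0 255;-9 9 0.2 0 0 0 255"

```text
time: 11.23
position: [0.5911, -0.1195, 0.1118]
tool_rot: [2.528, 1.865, 0.001]
ft_force: [-0.3, -0.9, -0.1]
grip_width: 0.007
grip_force: 0.2
```

Call:
move_arm --increments "-10 7 0.2 0 0 0 255;-11 6 0.2 0 0 0 255;-12 3 0.2 0 0 0 255;-13 1 0.2 0 0 0 255;-13 -1 0.2 0 0 0 255;-12 -3 0.2 0 0 0 255;-11 -6 0.2 0 0 0 255;-10 -7 0.2 0 0 0 255"

```text
time: 11.9
position: [0.4987, -0.1198, 0.1134]
tool_rot: [-2.527, -1.865, -0.003]
ft_force: [0.5, 0.5, -0.1]
grip_width: 0.006
grip_force: 0.5
```

Call:
move_arm --increments "-9 -9 0.2 0 0 0 255;-7 -10 0.2 0 0 0 255;-6 -11 0.2 0 0 0 255;-3 -12 0.2 0 0 0 255;-1 -13 0.2 0 0 0 255;1 -13 0.2 0 0 0 255;3 -12 0.2 0 0 0 255;3 -6 0 0 0 0 255"

```text
time: 12.57
position: [0.4798, -0.2096, 0.1148]
tool_rot: [2.532, 1.86, -0.001]
ft_force: [-0.3, 0.5, 0.8]
grip_width: 0.003
grip_force: 0.4
```

Run:
```python
from h import *
lid();s=ctrl.get_state();print(s['position'],s['ft_force'],s['joint_positions'])
a=cv2.imread('pics/top.png')
cv2.imwrite('pics/c.png',np.hstack([cv2.resize(a[150:300,260:410],(400,400)),cv2.resize(cv2.imread('pics/side.png')[180:330,190:340],(400,400))]))
```

```text
top wing angs [ 0  0  0  0  0  0  0  0  0  0  0  0  0  0  0  0  0  0  0  0  0 52 58  0
  0  0  0  0  0  0  0  0  0  0  0  0] ztop 0.1703 wing z 0.134
side wing angs [ 0  0  0  0 70  2  0  0  0  0  0  0  0  0  0  0  0  0  0  0  0 30 22  0
  0  0  0  0  0  0  0  0  0  0  0  0] ztop 0.1699 wing z 0.1356
[ 0.48021969 -0.2073312   0.11453038] [-0.13684166  1.07608998 -0.01224726] [-0.4290828   0.17367985  0.86213311  1.92284701 -0.14628047  1.11009947
  0.1897401 ]
```

View pics/c.png

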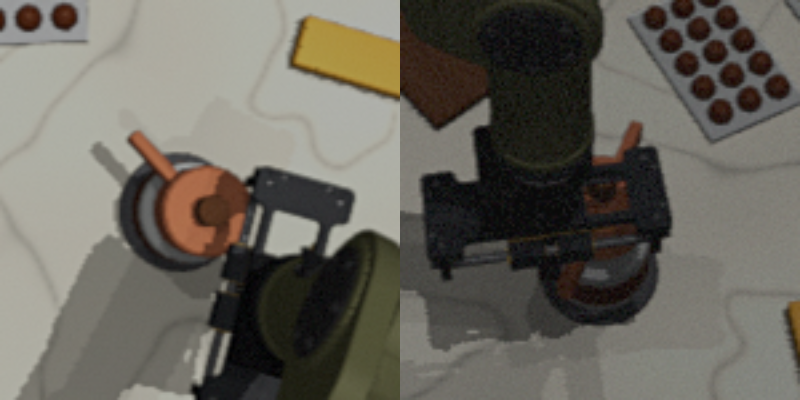

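The lid has turned about 900°: the far wing shows at (150,155), or 40°. I'll add about 30° gently, then back off and lift clear.

Call:
move_arm --increments "5 -7 0 0 0 0 255;5 -7 0 0 0 0 255;4 -5 0 0 0 0 255;5 -4 0 0 0 0 255;5 -4 0 0 0 0 255;5 -3 0 0 0 0 255;0 0 0 0 0 0 255;0 0 0 0 0 0 255"

```text
time: 13.43
position: [0.5098, -0.2377, 0.1147]
tool_rot: [2.529, 1.863, -0.001]
ft_force: [-0.2, -0.2, -0.6]
grip_width: 0.001
grip_force: 0.0
```

Call:
move_arm --increments "-5 4 0 0 0 0 255;-8 7 0 0 0 0 255;-8 7 0 0 0 0 255;0 0 20 0 0 0 255;0 0 20 0 0 0 255;0 0 30 0 0 0 255;0 0 30 0 0 0 255;0 0 10 0 0 0 255"

```text
time: 14.1
position: [0.4898, -0.2198, 0.2289]
tool_rot: [2.526, 1.861, 0.007]
ft_force: [0.4, -1.2, 0.2]
grip_width: 0.007
grip_force: 0.0
```

Call:
move_arm --increments "-20 20 5 0 0 0 0;-20 20 0 0 0 0 0;-20 20 0 0 0 0 0;0 30 0 0 0 0 0;0 30 0 0 0 0 0;0 30 0 0 0 0 0;0 0 0 0 0 0 0;0 0 0 0 0 0 0"

```text
time: 14.77
position: [0.428, -0.0677, 0.2293]
tool_rot: [-2.525, -1.869, 0.0]
ft_force: [0.3, -0.7, 0.6]
grip_width: 0.528
grip_force: 0.0
```

Run:
```python
from h import *
s=ctrl.get_state();print(s['position'],s['ft_force'],s['joint_positions'])
lid()
for x in('top','side'):
    p=ctrl.get_image(x);r=ctrl.silhouettes('lid',p)[0]['region'];c=cloud(p,r);k=c[(c[:,2]>.158)&(np.hypot(c[:,0]-.5455,c[:,1]+.175)<.025)]
    t=c[(abs(c[:,2]-.147)<.005)&(np.hypot(c[:,0]-.5455,c[:,1]+.175)<.045)]
    print(x,'knob',len(k),k.min(0),k.max(0),k[k[:,2]>k[:,2].max()-.006].mean(0),'cap',t.min(0),t.max(0))
a=cv2.imread('pics/top.png')
cv2.imwrite('pics/d.png',np.hstack([cv2.resize(a[150:300,260:410],(400,400)),cv2.resize(cv2.imread('pics/side.png')[180:330,190:340],(400,400))]))
```

```text
[ 0.42797076 -0.06768057  0.22933422] [ 0.2567467  -0.72805166  0.58396847] [-0.60904394 -0.21667172  0.62010329  1.95985145  0.12810169  1.36100526
 -0.3235544 ]
top wing angs [ 0  0  0  0  0  0  0 68  1  0  0  0  0  0  0  0  0  0  0  0  0  0  0  0
 41 42  0  0  0  0  0  0  0  0  0  0] ztop 0.1711 wing z 0.1345
side wing angs [ 0  0  0  0  0  0 28 92  1  0  0  0  0  0  0  0  0  0  0  0  0  0  0  0
 21 45  0  0  0  0  0  0  0  0  0  0] ztop 0.172 wing z 0.1368
top knob 117 [ 0.53753826 -0.18609339  0.16175601] [ 0.56106316 -0.1620331   0.17350282] [ 0.54950794 -0.17406427  0.16970104] cap [ 0.51334562 -0.21094125  0.14207159] [ 0.58536976 -0.13769777  0.15169409]
side knob 115 [ 0.53368914 -0.19092094  0.15834384] [ 0.5592608  -0.16495102  0.17523804] [ 0.54579299 -0.17834514  0.17152278] cap [ 0.50778399 -0.21614333  0.1420168 ] [ 0.58339426 -0.14059124  0.15178544]
```

View pics/d.png

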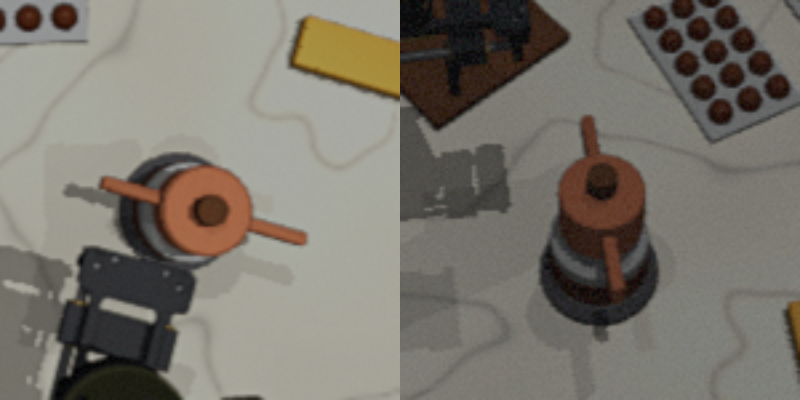

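The wings are now at 70°/-108° (lid at (210,210) top, knob at (600,180) side). That's about 931° turned, with the lid upright and 20 mm higher, so it's free. Next I grip the knob at about (0.547, -0.176).

Call:
move_arm --increments "20 -18 0 0 0 0 0;20 -18 0 0 0 0 0;20 -18 0 0 0 0 0;20 -18 0 0 0 0 0;20 -18 0 0 0 0 0;19 -18 0 0 0 0 0;0 0 -12 0 0 0 0;0 0 -18 0 0 0 0"

```text
time: 15.83
position: [0.5488, -0.1794, 0.2001]
tool_rot: [2.529, 1.858, -0.001]
ft_force: [-0.0, 0.5, -1.2]
grip_width: 1.001
grip_force: 0.0
```

Call:
move_arm --increments "0 0 -14 0 0 0 0;0 0 -12 0 0 0 0;0 0 -9 0 0 0 0;0 0 -6 0 0 0 0;0 0 -4 0 0 0 0;0 0 -3 0 0 0 0;0 0 0 0 0 0 0;0 0 0 0 0 0 0"

```text
time: 16.5
position: [0.5479, -0.1772, 0.1523]
tool_rot: [2.529, 1.863, 0.001]
ft_force: [0.2, -0.4, 0.6]
grip_width: 1.002
grip_force: 0.0
```

Call:
move_arm --increments "0 1 0 0 0 0 120;0 0 0 0 0 0 150;0 0 0 0 0 0 170;0 0 0 0 0 0 190;0 0 0 0 0 0 210;0 0 0 0 0 0 230;0 0 0 0 0 0 255;0 0 0 0 0 0 255" --grip_force 20

```text
time: 17.17
position: [0.5476, -0.1762, 0.1518]
tool_rot: [2.529, 1.863, -0.0]
ft_force: [0.0, -1.2, -0.7]
grip_width: 0.481
grip_force: 0.0
```

Call:
move_arm --increments "0 0 0 0 0 0 255;0 0 0 0 0 0 255;0 0 0 0 0 0 255;0 0 0 0 0 0 255;0 0 1 0 0 0 255;0 0 1 0 0 0 255;0 0 1 0 0 0 255;0 0 1 0 0 0 255"

```text
time: 17.83
position: [0.5474, -0.1761, 0.1556]
tool_rot: [-2.529, -1.863, 0.001]
ft_force: [-0.1, -0.5, -2.4]
grip_width: 0.294
grip_force: 20.0
```

The grip is on the knob (26 mm opening) and carries only the lid's weight. I'm lifting straight up.

Call:
move_arm --increments "0 0 2 0 0 0 255;0 0 4 0 0 0 255;0 0 6 0 0 0 255;0 0 8 0 0 0 255;0 0 8 0 0 0 255;0 0 8 0 0 0 255;0 0 8 0 0 0 255;0 0 8 0 0 0 255"

```text
time: 18.5
position: [0.5478, -0.1763, 0.209]
tool_rot: [2.529, 1.863, 0.001]
ft_force: [-0.2, -0.0, -1.8]
grip_width: 0.292
grip_force: 20.0
```

Run:
```python
from h import *
s=ctrl.get_state();print(s['position'],s['ft_force'],s['torque'],s['joint_positions'])
ims=[]
for x in('top','side'):
    p=ctrl.get_image(x);ims.append(p['frame'])
    c=cloud(p);f=p['frame'].astype(int)
    v,u=np.nonzero(p['depth']>0);m=(abs(c[:,2]-.014)<.006)&(c[:,0]>.40)&(c[:,0]<.66)&(c[:,1]>.02)&(c[:,1]<.28)&(f[v,u].sum(1)<230)
    mm=np.zeros(p['depth'].shape,np.uint8);mm[v[m],u[m]]=1
    mm=cv2.morphologyEx(mm,cv2.MORPH_OPEN,np.ones((3,3)))
    q=c[mm[v,u]>0];print(x,len(q),cv2.minAreaRect(q[:,:2].astype(np.float32)*1000))
cv2.imwrite('pics/e.png',cv2.cvtColor(np.hstack([cv2.resize(ims[0][100:300,100:400],(400,267)),cv2.resize(ims[1][120:320,100:400],(400,267))]),cv2.COLOR_RGB2BGR))
```

```text
[ 0.54777985 -0.17626694  0.20895411] [-0.17920778 -0.00510846 -1.78422921] [-0.11901445  0.07802978 -0.01408161] [-0.46344768  0.2138883   0.84009006  1.68769831 -0.16444889  1.31253779
  0.10659277]
top 4976 ((532.9197387695312, 145.28143310546875), (176.451904296875, 176.75450134277344), 14.95743179321289)
side 2657 ((530.7998046875, 143.89442443847656), (181.2896728515625, 182.24490356445312), 14.837006568908691)
```

View pics/e.png

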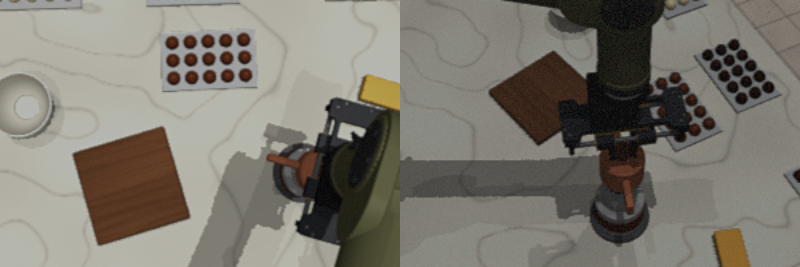

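The lid hangs free of the neck and upright ((625,160) in the side half). The board centre is at (0.532, 0.1445), so I'm carrying it over.

Call:
move_arm --increments "0 6 4 0 0 0 255;-1 14 4 0 0 0 255;-1 22 0 0 0 0 255;-1 26 0 0 0 0 255;-1 26 0 0 0 0 255;-1 26 0 0 0 0 255;-1 26 0 0 0 0 255;-1 26 0 0 0 0 255"

```text
time: 19.27
position: [0.54, -0.0024, 0.2156]
tool_rot: [-2.528, -1.864, 0.001]
ft_force: [0.2, 0.1, -2.2]
grip_width: 0.293
grip_force: 20.0
```

Call:
move_arm --increments "-1 26 0 0 0 0 255;-1 26 0 0 0 0 255;-1 26 0 0 0 0 255;-1 24 0 0 0 0 255;-1 20 0 0 0 0 255;-1 14 0 0 0 0 255;-1 8 0 0 0 0 255;-1 4 0 0 0 0 255"

```text
time: 19.93
position: [0.5322, 0.1449, 0.2155]
tool_rot: [2.528, 1.865, -0.001]
ft_force: [0.5, -0.7, -1.9]
grip_width: 0.292
grip_force: 20.0
```

Call:
move_arm --increments "0 0 -10 0 0 0 255;0 0 -18 0 0 0 255;0 0 -22 0 0 0 255;0 0 -22 0 0 0 255;0 0 -20 0 0 0 255;0 0 -16 0 0 0 255;0 0 -10 0 0 0 255;0 0 -4 0 0 0 255"

```text
time: 20.6
position: [0.5315, 0.1418, 0.0917]
tool_rot: [2.531, 1.861, -0.005]
ft_force: [0.1, 0.3, -2.6]
grip_width: 0.293
grip_force: 20.0
```

Run:
```python
from h import *
s=ctrl.get_state();print(s['position'],s['ft_force'],s['torque'],s['joint_positions'])
for x in('top','side'):
    p=ctrl.get_image(x)
    for r in ctrl.silhouettes('lid',p)[:1]:
        c=cloud(p,r['region']);print(x,r['score'],c[:,2].min(),np.percentile(c[:,2],[50,95,99]),c.mean(0))
save(p,'f.png');im=cv2.imread('pics/f.png');cv2.imwrite('pics/f.png',cv2.resize(im[100:260,140:300],(560,560)))
```

```text
[0.53149041 0.14183704 0.09173055] [ 0.1084539   0.32385312 -2.62594361] [-0.10596117  0.09607536 -0.01237822] [-0.84050133  0.24099748  0.60094689  1.87315267 -0.15238801  1.0765468
 -0.48293247]
top 0.64 0.008084125951721699 [0.07310832 0.08693066 0.08827373] [0.5194251  0.09827933 0.07354004]
side 0.56 0.009446044556628452 [0.08278844 0.10990235 0.11391156] [0.5252568 0.1217488 0.0749467]
```

View pics/f.png

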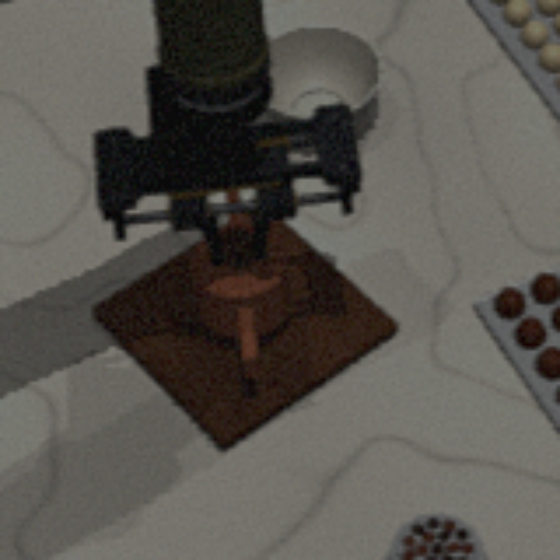

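The lid is over the board's middle at about (245,300), with the open canister below at (435,530). I'm lowering the last 20 mm slowly.

Call:
move_arm --increments "0 1 -4 0 0 0 255;0 1 -4 0 0 0 255;0 0 -3 0 0 0 255;0 0 -2 0 0 0 255;0 0 -1 0 0 0 255;0 0 -1 0 0 0 255;0 0 -1 0 0 0 255;0 0 0 0 0 0 255"

```text
time: 21.47
position: [0.5326, 0.1458, 0.0776]
tool_rot: [2.529, 1.863, -0.0]
ft_force: [0.9, -0.3, -2.2]
grip_width: 0.291
grip_force: 20.0
```

Call:
move_arm --increments "0 0 -0.5 0 0 0 255;0 0 -0.5 0 0 0 255;0 0 -0.5 0 0 0 255;0 0 -0.5 0 0 0 255;0 0 0 0 0 0 255;0 0 0 0 0 0 255;0 0 0 0 0 0 255;0 0 0 0 0 0 255"

```text
time: 22.13
position: [0.5327, 0.1458, 0.0758]
tool_rot: [2.529, 1.863, 0.0]
ft_force: [-0.4, -0.7, -2.5]
grip_width: 0.292
grip_force: 20.0
```

Call:
move_arm --increments "0 -1 -0.5 0 0 0 255;0 0 -0.5 0 0 0 255;0 0 -0.5 0 0 0 255;0 0 -0.5 0 0 0 255;0 0 0 0 0 0 255;0 0 0 0 0 0 255;0 0 0 0 0 0 255;0 0 0 0 0 0 255"

```text
time: 22.8
position: [0.5327, 0.1449, 0.0738]
tool_rot: [2.529, 1.864, 0.0]
ft_force: [0.8, -0.0, -2.3]
grip_width: 0.293
grip_force: 20.0
```

Call:
move_arm --increments "0 0 -0.3 0 0 0 255;0 0 -0.3 0 0 0 255;0 0 -0.3 0 0 0 255;0 0 -0.3 0 0 0 255;0 0 0 0 0 0 255;0 0 0 0 0 0 255;0 0 0 0 0 0 255;0 0 0 0 0 0 255"

```text
time: 23.47
position: [0.5327, 0.1448, 0.0726]
tool_rot: [2.529, 1.863, 0.0]
ft_force: [-0.2, 0.3, -2.5]
grip_width: 0.292
grip_force: 20.0
```

Call:
move_arm --increments "0 0 -0.3 0 0 0 255;0 0 -0.3 0 0 0 255;0 0 -0.3 0 0 0 255;0 0 0 0 0 0 255;0 0 0 0 0 0 255;0 0 0 0 0 0 255;0 0 0 0 0 0 255;0 0 0 0 0 0 255"

```text
time: 24.13
position: [0.5326, 0.1448, 0.0722]
tool_rot: [-2.529, -1.863, -0.0]
ft_force: [-4.0, -1.5, 6.4]
grip_width: 0.292
grip_force: 20.0
```

Call:
move_arm --increments "0 0 -0.3 0 0 0 255;0 0 -0.3 0 0 0 255;0 0 -0.3 0 0 0 255;0 0 0 0 0 0 255;0 0 0 0 0 0 255;0 0 0 0 0 0 255;0 0 0 0 0 0 255;0 0 0 0 0 0 255"

```text
time: 24.8
position: [0.5326, 0.1448, 0.0722]
tool_rot: [-2.529, -1.863, -0.0]
ft_force: [-4.7, -1.3, 11.3]
grip_width: 0.29
grip_force: 20.0
```

Contact with the board at the expected height. I'm easing the press, opening slowly and rising.

Call:
move_arm --increments "0 0 0.5 0 0 0 255;0 0 0.5 0 0 0 255;0 0 0 0 0 0 255;0 0 0 0 0 0 180;0 0 0 0 0 0 160;0 0 0 0 0 0 120;0 0 0 0 0 0 80;0 0 0 0 0 0 40" --grip_force 5

```text
time: 25.47
position: [0.5328, 0.1449, 0.0716]
tool_rot: [2.529, 1.863, 0.0]
ft_force: [0.7, -0.6, -0.2]
grip_width: 0.514
grip_force: 0.0
```

Call:
move_arm --increments "0 0 0 0 0 0 0;0 0 0 0 0 0 0;0 0 0 0 0 0 0;0 0 0 0 0 0 0;0 0 5 0 0 0 0;0 0 10 0 0 0 0;0 0 20 0 0 0 0;0 0 25 0 0 0 0"

```text
time: 26.13
position: [0.5316, 0.1444, 0.132]
tool_rot: [-2.529, -1.863, 0.004]
ft_force: [0.8, 0.6, 1.1]
grip_width: 0.992
grip_force: 0.0
```

Call:
move_arm --increments "0 0 25 0 0 0 0;0 -20 20 0 0 0 0;0 -30 10 0 0 0 0;0 -30 0 0 0 0 0;0 -30 0 0 0 0 0;0 -20 0 0 0 0 0;0 -10 0 0 0 0 0;0 0 0 0 0 0 0"

```text
time: 26.8
position: [0.5328, 0.002, 0.1878]
tool_rot: [2.533, 1.857, 0.002]
ft_force: [0.0, 0.6, 0.5]
grip_width: 1.002
grip_force: 0.0
```

Run:
```python
from h import *
s=ctrl.get_state();print(s['position'],s['ft_force'])
ims=[]
for x in('top','side'):
    p=ctrl.get_image(x);ims.append(p['frame'])
    for r in ctrl.silhouettes('lid',p)[:1]:
        c=cloud(p,r['region']);k=c[(c[:,2]>.078)&(c[:,2]<.1)];print(x,k.mean(0),k[:,2].max())
cv2.imwrite('pics/g.png',cv2.cvtColor(np.hstack([cv2.resize(ims[0][100:300,100:400],(400,267)),cv2.resize(ims[1][80:320,100:460],(400,267))]),cv2.COLOR_RGB2BGR))
```

```text
[0.53283015 0.00204508 0.18778095] [0.00574754 0.57996324 0.50785285]
top [0.53464333 0.14465131 0.08895345] 0.09387999861516794
side [0.53466349 0.141375   0.08686849] 0.0943523139129907
```

View pics/g.png

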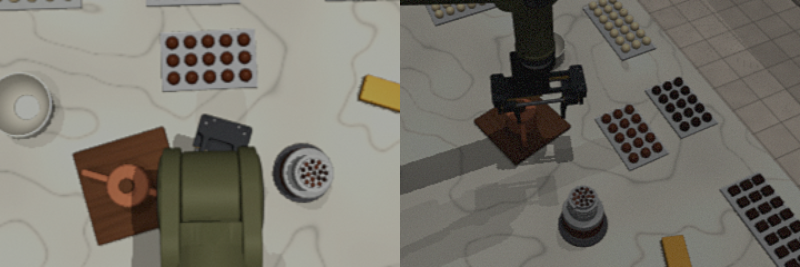

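The lid stands upright on the board's middle ((127,185) in the top half) and the canister is open at (313,172). The bystanders haven't moved and the robot is clear.

```bash
python3 -c "
from bench import ctrl
print(ctrl.close_job())"
```

```text
the job is handed in; nothing more can be done
None
```

The lid was unscrewed about 2.6 turns without forcing, lifted straight off and set open side down within about 3 mm of the board's middle; the bowl, tray and gold bar were not touched, and the job was handed in at about 27 s.

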